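# Shut the ink bay and hold the primer at its mark

## Robot

A 6-joint arm with a two-finger parallel gripper is mounted at the origin on the work surface. World frame = base frame: x ahead of the robot, y to its left, z up, the work surface at z = 0. Lengths are in m, angles in rad, forces in N, time in s.
With the tool pointing down it reaches from about 0.375 to 0.9 m from the base axis. Payload 3.1 kg.
Tool frame: the origin (TCP) lies on the centre line of the jaws, within the pads' length; the fingertips stand 11 mm ahead of it and the grasp point (between the pads) lies 8 mm behind it; z points along the fingers, y is the line along which they close (so a half turn about z gives the same grasp; the last joint's range is limited). The gripper opens to 85 mm and grips with 20 to 120 N. Pads are 22 mm wide; open, the fingers measure 114 mm over their backs; the gripper's body (76 mm by 85 mm) begins 54 mm behind the grasp point. The pads swing forward as they close: fully open they stand 13 mm farther back than shut.
Start: joints at [-1.431, 0.527, 1.433, -0, 1.181, -0.178], TCP at [0.196, -0.593, 0.207] pointing down, gripper open.
Joint ranges: [-3.08, 3.08], [-0.75, 2.2], [0.22, 2.44], [-1.43, 4.57], [0, 2.65], [-2.85, 2.85]. Speed limits (rad/s): [2.79, 2.79, 3.14, 3.14, 3.14, 3.14].

## Interface

Orientations are given as a unit quaternion [x, y, z, w].
In Python, from bench import r, read_camera gives the robot as it stands.
- The arm moves only by the tool step_arm, never from a script. Its arguments are lists of equal length, an entry for each row: "travel": the shift along the world's x, y, z in mm, a list of three; "turn": the turn, a rotation vector about the world's x, y, z in rad, a list of three; "fingers": the closure, from 0 (fully open) to 1 (shut). In form: {"travel": [[x, y, z], ...], "turn": [[rx, ry, rz], ...], "fingers": [fingers, ...]}. A call has 1 to 12 rows; each row shifts and turns the commanded pose from where the row before left it; what a row does not reach is not made up. A row lasts 1/10 s, in which the tool goes at most 50 mm and 8.59 degrees, less where a joint would pass 70% of its speed; a pose out of reach is approached as far as the arm can. A call with a gripper value outside its range is refused whole. The fingers move at their own pace and stop on an object; the grip force is fixed at half the most. Time passes only in rows, so rows that do not move let the fingers close. It gives the time, the measured TCP pose, the force, the opening and the grip force at its end, in the units of the state.
- r.read_state(): the state, without advancing time (a new reading comes with each control period).
- read_camera(name): name is "side" or "top"; returns a dict with "pixels" (400x640x3 uint8, blue, green, red), "z_map" (400x640 float32, m along the optical axis (not along the pixel's ray), 0 where there is no reading), "vertical_fov" (degrees; the focal length in pixels is half the picture's height over the tangent of half this angle, whatever the lens; pixels are square), "cx", "cy" (the principal point, pixels), "origin" and "orientation" of the camera in the world. Camera axes: x right, y up, looking along -z (the intrinsics and any distortion apply to the point x, -y, -z); pixel columns grow to the right and rows downward; lengths in m; the calibration is good to about 2 mm. A picture is of the moment at which its call begins.
- r.close_job(): hands the job in; it is judged then, once.
The state is a dict: "time_s": time; "qpos": joint angles; "dq": joint speeds; "tau": joint torques, N m; "ee_pos": TCP position; "ee_rot": TCP orientation; "force": force on the tool from outside, world axes, zero at the start; "wrist_torque": the same for the moment, N m; "grip_width": finger opening in m; "grip_force": force on a finger pad.
Only numpy, scipy, OpenCV 4.12 (cv2) and the standard library are available. Lean on these libraries where they do the work, as an engineer would, in place of code of your own. Each camera call takes 0.05 s, during which the arm holds its last target. There are 200 camera calls.

## Task

The ink canister is loaded in the bay of the press: shut the bay's hinged lid fully first, and only then pull the priming pump's spring-return paddle out until its pointer is in line with the upright fin on the rail beside it. Keep it there: finish while still holding the paddle at the mark, because the spring draws it back if it is let go. Leave the other things on the counter where they stand.

Things in the scene. Friction and masses are not known exactly. Their poses are not given: they have to be found in the camera images.
- bay: ink bay: fixed grey open-topped box, 130 (its x) x 120 (its y) x 100 mm tall, walls 5 mm. Origin: centre of its underside; its own -x side faces roughly the robot, its z is up.
- lid (a joint): hinge of the bay's lid, rad: 0 = shut flat on the rim, grows as it opens (to 1.5). Starts open at 0.7 to 1.15 and stays where it is left: about 0.1 to 0.2 N m turns it down, less as it nears shut.
- lid_hinge (a point): point on the lid's hinge line, at the middle of the bay's far (+x) top edge, 100 mm above the counter; the hinge line runs along the bay's y. The frame turns with the lid: its x points from the free edge to the hinge, its z out of the lid's outer face.
- lid_edge (a point): middle of the lid's free edge, on its outer (upper when shut) face, 130 mm from the hinge line. The lid is a plain grey plate 130 x 124 x 8 mm; a lip 70 mm wide extends 14 mm past this edge. Shut, its upper face is 109 mm above the counter.
- canister: loaded metal ink canister standing in the bay, 60 mm across, 80 mm tall, below the lid; stays in.
- pump: priming pump, fixed: base plate 265 x 130 x 6 mm, grey housing 120 (x) x 70 (y) mm, top 62 mm above the counter. Origin: on the counter, 30 mm behind the housing's front face, on the line of the pull rod. Its own -x is the pulling direction (out, roughly towards the robot), its z is up.
- handle (a joint): pull of the spring-return slide, m: 0 = home, grows as the paddle is pulled out along the pump's -x, stop at 0.075. The spring pulls it home with 6 N at 0 and 120 N/m more as it comes out (about 13 N at 60 mm).
- paddle (a point): grip point in the middle of the black upright paddle, 80 mm above the counter. The paddle is 14 mm thick (along the pull), 44 mm wide and reaches from 26 to 106 mm above the counter. At home it stands 60 mm in front of the housing face; a rod of 12 mm diameter, 40 mm above the counter, joins them, so the space between is free above 46 mm. Frame as the pump's.
- pointer (a point): tip of the thin black pointer bar (6 mm thick) that sticks out of the paddle's +y side, 66 mm off the rod's line, 38 mm above the counter; it moves with the paddle.
- mark (a point): inner top corner of the upright black fin (6 mm thick, top 38 mm above the counter) on a small block fixed on the rail at the pump's +y side; it is the mark. Frame as the pump's: when pointer and mark have the same place along the pump's x the paddle is right. It lies 30 to 60 mm of pull from home.
- loupe: magnifying loupe, black, 38 mm across, 36 mm tall, standing between the ink bay and the pump; leave alone. Origin: centre of its underside.
- bottle_a: white bottle, 60 mm across, 170 mm tall, yellow cap; leave alone. Origin: centre of its underside.
- bottle_b: white bottle, 60 mm across, 150 mm tall, white cap; leave alone. Origin: centre of its underside.
- spare_can: spare metal ink canister, 60 mm across, 80 mm tall, standing outside the bay; leave alone. Origin: centre of its underside.
- core: open cardboard roll core, 88 mm across, 60 mm tall; leave alone. Origin: centre of its underside.
- mouse: black computer mouse, 100 x 58 x 30 mm; leave alone. Origin: centre of its underside.
- spanner: spanner lying flat nearest the robot; leave alone.
There are look-alikes about, which are no part of the job. What is shaped like the bay but pink is not meant.

How it is judged:
On the way, in this order (a step that is already met when the one before it is completed fails the run):
1. the lid is shut while the paddle is still home (value of joint lid below 0.05 rad and value of joint handle below 0.01 m), for 0.2 s.
2. the paddle is held with its pointer at the mark, lid still shut (value of joint lid below 0.05 rad and x of pointer in the frame of mark between -0.006 and 0.006 m and contact force between the fingers and handle above 3 N), for 0.3 s.
At the end, for the whole second after the job is handed in: The lid is within 0.05 rad of shut with the canister in the bay (axis within 45 mm of the bay's); the pointer is within 6 mm of the mark along the pull and at rest (under 10 mm/s), the gripper's fingers holding the paddle there with more than 3 N (all of step 2 and velocity of joint handle between -0.01 and 0.01 m/s and horizontal distance between canister and bay below 0.045 m); the arm keeps its last pose, push and grip.
It fails at once if another thing on the counter (loupe, bottle, spare can, core, mouse or spanner) is displaced by more than 30 mm (distance of any of loupe, bottle_a, bottle_b, spare_can, core, mouse, spanner from where it was at the start of the episode above 0.03 m).
It also fails if it takes over 42 s, if anything falls off the work surface, if the arm or the gripper's body presses on something with over 40 N, if the wrist force passes 120 N, or if a joint passes its speed limit or range.

## Working session

There is one attempt and no reset: what is moved stays moved. The work goes in short steps, Python scripts to look and compute and a tool call to move; the robot and the scene stay as the last step left them, time stands still between calls to the robot, and variables do not carry over. Pictures are saved under pics/ and viewed, at most 10 in all, crops included, and the job is handed in when it is done.

Besides the shell and the picture viewer there is one more tool, called after "Call:" by a JSON object that holds its "method" and its "body", one argument or row to a line. step_arm: Moves the arm, as the interface text tells. Its arguments: {"type":"object","properties":{"travel":{"type":"array","items":{"type":"array","items":{"type":"number"}}},"turn":{"type":"array","items":{"type":"array","items":{"type":"number"}}},"fingers":{"type":"array","items":{"type":"number"}}},"required":["travel","turn","fingers"]}

```bash
ls; mkdir -p pics; cat > h.py <<'E'
import numpy as np, cv2
from scipy.spatial.transform import Rotation as R
from bench import r, read_camera
def cloud(c):
    h,w=c["z_map"].shape; f=h/2/np.tan(np.radians(c["vertical_fov"])/2)
    u,v=np.meshgrid(np.arange(w),np.arange(h)); z=c["z_map"]
    P=np.stack([(u-c["cx"])/f*z,-(v-c["cy"])/f*z,-z],-1)
    W=P@R.from_quat(c["orientation"]).as_matrix().T+np.array(c["origin"])
    W[z==0]=np.nan
    return W
E
python3 - <<'E'
from h import *
for n in("side","top"):
    c=read_camera(n); cv2.imwrite(f"pics/{n}0.png",c["pixels"]); np.savez(f"{n}0.npz",W=cloud(c),p=c["pixels"])
    print(n,{k:v for k,v in c.items() if k not in("pixels","z_map")}, (c["z_map"]==0).mean())
s=r.read_state();print(s)
E
```

```text
pics
side {'vertical_fov': 42.484920242028, 'cx': 319.562220872203, 'cy': 201.91663469493912, 'origin': array([-0.11652906,  0.82216752,  1.02347887]), 'orientation': array([-0.12739576,  0.38432061,  0.85953749, -0.31187064])} 0.0038203125
top {'vertical_fov': 47.01327999291327, 'cx': 321.9406226648626, 'cy': 200.32208332700657, 'origin': array([0.2972805 , 0.01212806, 1.38824916]), 'orientation': array([-0.05644986,  0.06200249,  0.70945431, -0.69974545])} 0.0041796875
{'time_s': 0.1, 'qpos': array([-1.43051667e+00,  5.28374722e-01,  1.43376857e+00,  1.75241298e-05,
        1.18142622e+00, -1.78489068e-01]), 'dq': array([-0.00111701,  0.00045242, -0.0012179 ,  0.00023404, -0.00061657,
       -0.00052981]), 'tau': array([-2.66986365e-05, -4.43304992e+01, -1.78585768e+01, -2.80014692e-04,
        3.85096107e-03, -9.67618348e-06]), 'ee_pos': array([ 0.19581438, -0.59280261,  0.20603238]), 'ee_rot': array([ 9.87325225e-01,  1.58707033e-01,  2.69839005e-05, -9.88091993e-04]), 'force': array([ 0.03925753,  0.72705585, -0.0375303 ]), 'wrist_torque': array([-0.03156163, -0.00809456,  0.00167987]), 'grip_force': 0.0, 'grip_width': 0.08549513828686883}
```

View pics/top0.png

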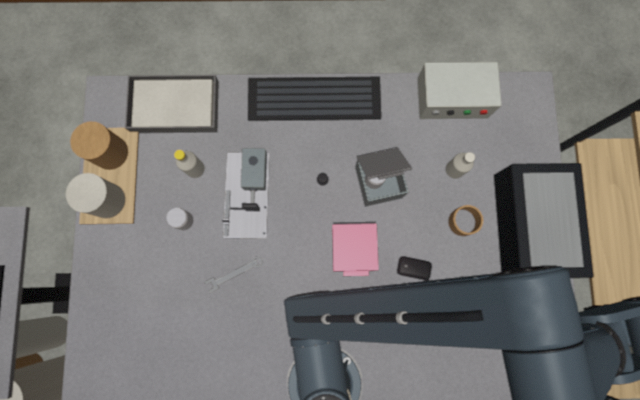

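View pics/side0.png

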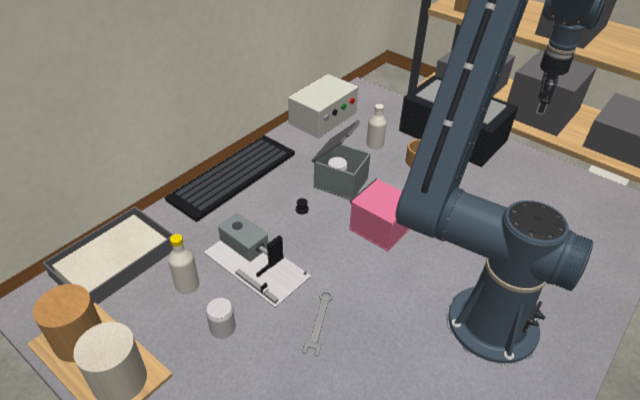

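The top view shows the grey bay with its open lid at about (385,175), the pump at (248,195) with its paddle at (250,207), the pink look-alike at (355,247), the loupe at (322,179), and the spanner at (235,273). Next I'll take the geometry from the depth map.

```bash
python3 - <<'E'
from h import *
T=np.load("top0.npz");W=T["W"];p=T["p"]
S=np.load("side0.npz");V=S["W"];q=S["p"]
A=cv2.resize(p[130:250,200:430],None,fx=3,fy=3,interpolation=cv2.INTER_CUBIC)
cv2.imwrite("pics/crop.png",A)
B=cv2.resize(q[110:310,195:395],None,fx=3,fy=3,interpolation=cv2.INTER_CUBIC)
cv2.imwrite("pics/crops.png",B)
for n,u,v in[("lid a",363,155),("lid",385,162),("lid",404,152),("lid",408,166),("loupe",322,179),("hous",253,170),("pad",250,207),("pink",355,247),("mouse",414,268),("btA",187,160),("btB",462,163),("can",178,217),("core",467,208),("sp1",215,283),("sp2",258,262)]:
    print(n,W[v,u].round(3))
# pump housing top, bay rim planes
for nm,C in(("top",W),("side",V)):
    X,Y,Z=C[...,0],C[...,1],C[...,2]
    for l,m in(("housing",(abs(Z-.062)<.006)&(Y>.15)&(Y<.36)&(X>.55)&(X<.95)),("base",(abs(Z-.006)<.004)&(Y>.12)&(Y<.36)&(X>.4)&(X<.95)&((p if nm=="top" else q).min(-1)>150)),("rim",(abs(Z-.1)<.006)&(Y>-.32)&(Y<-.04)&(X>.55)&(X<.95)),("paddle",(Z>.07)&(Z<.115)&(Y>.12)&(Y<.36)&(X>.45)&(X<.72)&((p if nm=="top" else q).max(-1)<70))):
        pts=C[m][:,:2]
        if len(pts)>5: print(nm,l,len(pts),cv2.minAreaRect((pts*1000).astype(np.float32)),np.median(C[m],0).round(3))
E
```

```text
lid a [ 0.643 -0.119  0.113]
lid [ 0.611 -0.174  0.157]
lid [ 0.682 -0.259 -0.001]
lid [ 0.59  -0.231  0.19 ]
loupe [ 0.591 -0.001  0.038]
hous [0.616 0.203 0.058]
pad [0.497 0.203 0.109]
pink [ 0.381 -0.09   0.106]
mouse [ 0.323 -0.268  0.025]
btA [0.629 0.378 0.133]
btB [ 0.616 -0.401  0.114]
can [0.476 0.413 0.079]
core [ 0.497 -0.432  0.036]
sp1 [0.288 0.319 0.006]
sp2 [ 0.348  0.194 -0.001]
top housing 886 ((623.9954833984375, 205.1363067626953), (70.75003814697266, 120.87454223632812), 88.56615447998047) [0.623 0.205 0.061]
top base 1696 ((551.6780395507812, 231.44374084472656), (132.15493774414062, 263.2466735839844), 88.2546615600586) [0.513 0.249 0.005]
top rim 169 ((740.2098999023438, -215.57806396484375), (160.7593994140625, 415.0241394042969), 72.41802978515625) [ 0.658 -0.236  0.101]
top paddle 64 ((502.1386413574219, 208.30569458007812), (42.604095458984375, 10.612478256225586), 88.16035461425781) [0.499 0.206 0.102]
side housing 916 ((622.3554077148438, 206.51026916503906), (73.15609741210938, 127.63097381591797), 89.33538818359375) [0.62  0.209 0.063]
side base 3767 ((669.9547119140625, 239.5330047607422), (239.4621124267578, 539.83837890625), 89.83653259277344) [0.518 0.254 0.005]
side rim 277 ((737.6805419921875, -217.00021362304688), (163.2685089111328, 415.7059020996094), 71.79911804199219) [ 0.627 -0.23   0.099]
side paddle 202 ((502.78216552734375, 209.8806610107422), (44.81618881225586, 15.012166976928711), 83.53506469726562) [0.5   0.215 0.095]
```

View pics/crop.png

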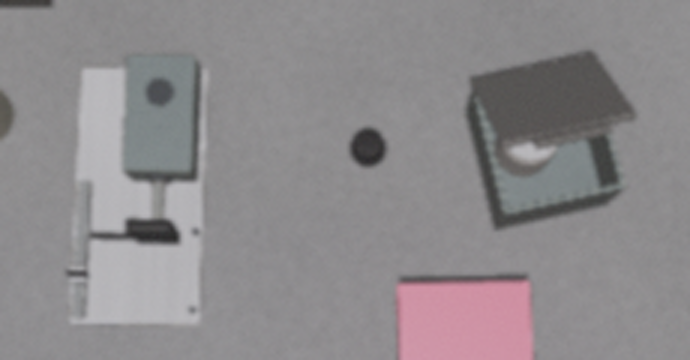

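View pics/crops.png

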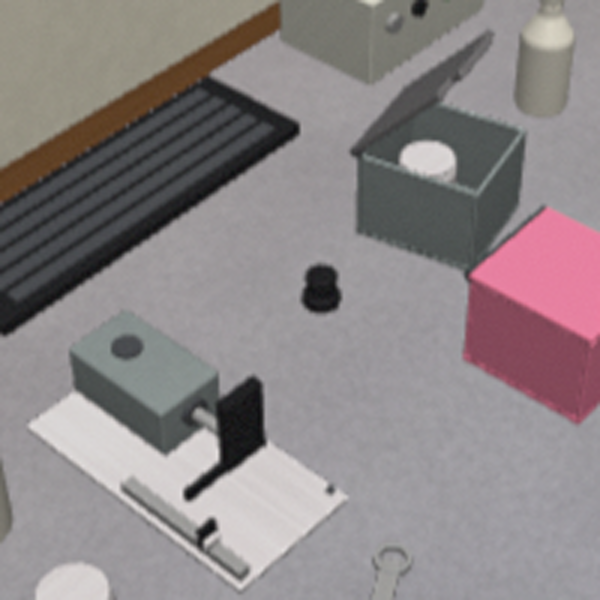

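The crops show the pump's pointer bar at about crop (110,236) and its fin at (77,272). The bay's hinge edge runs along the far side and its lid is open about 0.9 rad. Next I'll fit the lid plane and the pointer and mark positions.

```bash
python3 - <<'E'
from h import *
T=np.load("top0.npz");W=T["W"];p=T["p"].astype(int)
S=np.load("side0.npz");V=S["W"];q=S["p"].astype(int)
# bay front/side walls + rim from both clouds below lid
L=np.concatenate([W[145:180,350:412].reshape(-1,3),V[115:165,308:362].reshape(-1,3)]); 
# lid plane from top view: interior pixels
m=np.zeros(W.shape[:2],np.uint8); cv2.fillPoly(m,[np.array([[362,158],[394,151],[407,166],[373,174]])],1)
P=W[m>0]; 
for _ in range(4):
    c=P.mean(0); n=np.linalg.svd(P-c)[2][2]; n*=np.sign(n[2]); d=(P-c)@n; P=P[abs(d)<max(.004,1.5*np.median(abs(d)))]
print("lid n",n.round(3),"c",c.round(3),len(P),"open",np.arccos(n[2]),"yaw",np.degrees(np.arctan2(n[1],n[0])))
th=np.arccos(n[2])
X,Y,Z=W[...,0],W[...,1],W[...,2]
on=(abs((W-c)@n)<.006)&(X>.5)&(X<.75)&(Y>-.3)&(Y<-.05)&(Z>.08)
k,lab,st,_=cv2.connectedComponentsWithStats(on.astype(np.uint8)); on=lab==1+st[1:,4].argmax()
ex=np.array([n[0],n[1]])/np.hypot(n[0],n[1]); ey=np.array([-ex[1],ex[0]])
Q=W[on]; print("lid range ex",np.percentile(Q[:,:2]@ex,[1,99]),"ey",np.percentile(Q[:,:2]@ey,[1,50,99]),"z",np.percentile(Q[:,2],[1,99]))
# hinge line where outer plane at z~.109-ish
a=c+0; s=(a[2]-.104)/np.sin(th); print("hinge mid approx", (c+s*np.array([np.cos(th)*ex[0],np.cos(th)*ex[1],-np.sin(th)])).round(4))
# front wall / side wall from side & top
for nm,C in(("top",W),("side",V)):
    u=C[...,:2]@ex; w=C[...,:2]@ey; z=C[...,2]
    b=(z>.02)&(z<.103)&(C[...,0]>.49)&(C[...,0]<.72)&(C[...,1]>-.3)&(C[...,1]<-.1)
    print(nm,b.sum(),np.percentile(u[b],[.5,2,98,99.5]),np.percentile(w[b],[.5,2,98,99.5]))
# pump
yaw=np.radians(-1.6); px=np.array([np.cos(yaw),np.sin(yaw)]); py=np.array([-px[1],px[0]]); o=np.array([.624,.205])
for nm,C,pp in(("top",W,p),("side",V,q)):
    d=(C[...,:2]-o); u=d@px; w=d@py; z=C[...,2]; dark=pp.max(-1)<85
    a=dark&(u>-.26)&(u<-.03)&(z>.0)&(z<.12)
    for l,mm in(("pointer",a&(w>.03)&(w<.067)&(z<.06)&(u>-.15)),("fin",a&(w>.05)&(w<.12)&(u<-.145)),("paddle",a&(abs(w)<.03)&(z>.05))):
        if mm.sum(): print(nm,l,mm.sum(),"u",np.percentile(u[mm],[5,50,95]).round(4),"w",np.percentile(w[mm],[5,50,95]).round(4),"z",np.percentile(z[mm],[5,50,95]).round(4))
E
```

```text
lid n [0.729 0.154 0.667] c [ 0.609 -0.171  0.159] 650 open 0.8401347370287926 yaw 11.95581858306826
lid range ex [0.50988571 0.60960963] ey [-0.35106413 -0.29009385 -0.22958359] z [0.10348621 0.21167501]
hinge mid approx [ 0.6576 -0.1609  0.104 ]
top 706 [0.47279848 0.47305276 0.59489727 0.61020242] [-0.35022961 -0.34828972 -0.23077906 -0.23048387]
side 2031 [0.47361313 0.47436318 0.60189486 0.60334013] [-0.35347684 -0.35172512 -0.22878441 -0.22742132]
top pointer 6 u [-0.1198 -0.1192 -0.1191] w [0.0347 0.048  0.0552] z [0.0363 0.0376 0.0418]
top paddle 105 u [-0.1269 -0.1235 -0.1145] w [-0.0213 -0.0048  0.0154] z [0.0538 0.1016 0.1086]
side pointer 114 u [-0.1221 -0.0514 -0.0323] w [0.0332 0.0358 0.0629] z [0.019  0.0359 0.0528]
side fin 32 u [-0.1595 -0.1577 -0.1495] w [0.0727 0.083  0.0884] z [0.0165 0.0336 0.0412]
side paddle 314 u [-0.1266 -0.1239 -0.0639] w [-0.0172  0.0054  0.0221] z [0.0525 0.0842 0.1077]
```

Call:
{"method": "step_arm", "body": {
  "travel": [
    [0,0,45],
    [0,0,45],
    [27,28,0],
    [27,28,0],
    [27,28,0],
    [27,28,0],
    [27,28,0],
    [27,28,0],
    [27,28,0],
    [27,28,0],
    [27,28,0],
    [27,28,0]
  ],
  "turn": [
    [0,0,0],
    [0,0,0],
    [0,0,0.12],
    [0,0,0.12],
    [0,0,0.12],
    [0,0,0.12],
    [0,0,0.12],
    [0,0,0.12],
    [0,0,0.12],
    [0,0,0.12],
    [0,0,0.12],
    [0,0,0.12]
  ],
  "fingers": [1,1,1,1,1,1,1,1,1,1,1,1]
}}

```text
time_s: 1.3
ee_pos: [0.4666, -0.3119, 0.2965]
ee_rot: [0.724, 0.69, -0.0, -0.0]
force: [0.6, -0.0, -0.4]
grip_width: -0.0004
grip_force: 0.0
```

Call:
{"method": "step_arm", "body": {
  "travel": [
    [27,29,0],
    [27,29,0],
    [27,29,0],
    [27,29,0],
    [28,28,0],
    [0,0,-40],
    [0,0,-30],
    [-5,-1,-12],
    [-10,-2,-11],
    [0,0,0]
  ],
  "turn": [
    [0,0,0.02],
    [0,0,0],
    [0,0,0],
    [0,0,0],
    [0,0,0],
    [0,0,0],
    [0,0,0],
    [0,0,0],
    [0,0,0],
    [0,0,0]
  ],
  "fingers": [1,1,1,1,1,1,1,1,1,1]
}}

```text
time_s: 2.3
ee_pos: [0.5843, -0.1716, 0.2014]
ee_rot: [0.718, 0.696, -0.001, -0.003]
force: [-0.5, -0.3, -0.0]
grip_width: -0.0
grip_force: 0.0
```

Call:
{"method": "step_arm", "body": {
  "travel": [
    [-6,-2,-7],
    [-6,-2,-8],
    [-6,-1,-10],
    [-6,-1,-10],
    [-4,-1,-11],
    [-4,-1,-11],
    [-2,0,-10],
    [-1,0,-8],
    [0,0,-3],
    [0,0,-2],
    [0,0,0]
  ],
  "turn": [
    [0,0,0],
    [0,0,0],
    [0,0,0],
    [0,0,0],
    [0,0,0],
    [0,0,0],
    [0,0,0],
    [0,0,0],
    [0,0,0],
    [0,0,0],
    [0,0,0]
  ],
  "fingers": [1,1,1,1,1,1,1,1,1,1,1]
}}

```text
time_s: 3.4
ee_pos: [0.5521, -0.1804, 0.1237]
ee_rot: [0.718, 0.696, 0.0, -0.0]
force: [0.4, 0.7, -0.6]
grip_width: 0.0002
grip_force: 0.0
```

Call:
{"method": "step_arm", "body": {
  "travel": [
    [0,0,-2],
    [0,0,-2],
    [0,0,-1],
    [0,0,0]
  ],
  "turn": [
    [0,0,0],
    [0,0,0],
    [0,0,0],
    [0,0,0]
  ],
  "fingers": [1,1,1,1]
}}

```text
time_s: 3.8
ee_pos: [0.552, -0.1805, 0.1189]
ee_rot: [0.718, 0.696, -0.0, 0.0]
force: [0.3, -0.7, 1.0]
grip_width: -0.0002
grip_force: 0.2
```

```bash
python3 - <<'E'
from h import *
for n in("side",):
    c=read_camera(n); cv2.imwrite(f"pics/{n}1.png",cv2.resize(c["pixels"][90:290,230:450],None,fx=2.5,fy=2.5))
print(r.read_state()["force"])
E
```

```text
[-0.46078525 -1.03040837 -0.41797324]
```

View pics/side1.png

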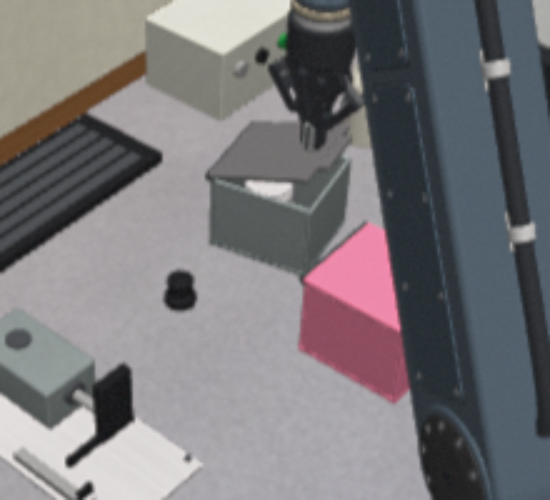

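The lid at crop (280,150) is nearly down, with a gap left at the free edge (300,185–205). The fingertip is near (310,145). I'll measure the angle.

```bash
cat >> h.py <<'E'
ex=np.array([.978,.207]); ey=np.array([-.207,.978])
def lid():
    c=read_camera("side"); V=cloud(c); u=V[...,:2]@ex; w=V[...,:2]@ey; z=V[...,2]
    p=c["pixels"].astype(int)
    m=(u>.47)&(u<.6)&(abs(w+.285)<.05)&(z>.098)&(z<.2)
    A=np.c_[u[m],np.ones(m.sum())]; zz=z[m]
    for _ in range(5):
        k=np.linalg.lstsq(A,zz,rcond=None)[0]; d=abs(zz-A@k); g=d<max(.003,1.5*np.median(d)); A,zz=A[g],zz[g]
    print("lid slope",-np.arctan(k[0]),"z at free edge",k@[.473,1],"at hinge",k@[.603,1],g.sum(),"u range",np.percentile(A[:,0],[1,99]))
    n=(u>.44)&(u<.6)&(abs(w+.29)<.03)&(z>k[0]*u+k[1]+.008)&(z<.2)
    if n.sum(): print("finger low",np.percentile(z[n],[0,2]),np.median(V[n&(z<np.percentile(z[n],5))],0), "u,w",np.median(u[n]),np.median(w[n]))
E
python3 -c "
from h import *
lid()"
```

```text
lid slope 0.30518613953892404 z at free edge 0.1514345544381154 at hinge 0.1104809369257482 602 u range [0.4715396  0.59920158]
finger low [0.14959423 0.15191807] [ 0.55199027 -0.16839186  0.15209036] u,w 0.5012304148239204 -0.2809433110024634
```

Call:
{"method": "step_arm", "body": {
  "travel": [
    [0,0,-3],
    [0,0,-3],
    [0,0,-3],
    [0,0,0]
  ],
  "turn": [
    [0,0,0],
    [0,0,0],
    [0,0,0],
    [0,0,0]
  ],
  "fingers": [1,1,1,1]
}}

```text
time_s: 4.3
ee_pos: [0.5517, -0.1804, 0.1093]
ee_rot: [0.718, 0.696, -0.0, -0.0]
force: [0.0, 0.1, 0.0]
grip_width: -0.0005
grip_force: 0.0
```

```bash
python3 - <<'E'
from h import *
lid()
c=read_camera("side"); s=r.read_state(); print(s["ee_pos"],s["force"],s["wrist_torque"])
f=200/np.tan(np.radians(c["vertical_fov"])/2)
im=cv2.resize(c["pixels"][90:190,290:410],None,fx=5,fy=5)
for z,col in((0,(0,0,255)),(-.011,(0,255,0))):
    P=R.from_quat(c["orientation"]).as_matrix().T@(s["ee_pos"]+[0,0,z]-c["origin"])
    uv=np.array([c["cx"]-f*P[0]/P[2],c["cy"]+f*P[1]/P[2]]); print(uv); cv2.circle(im,tuple(int(a) for a in (uv-[290,90])*5),4,col,-1)
cv2.imwrite("pics/tip.png",im)
E
```

```text
lid slope 0.23585952069626978 z at free edge 0.14104566994887063 at hinge 0.10980242121047598 515 u range [0.47296747 0.5991691 ]
finger low [0.14076222 0.14511976] [ 0.54777214 -0.17302103  0.14537786] u,w 0.5005761725776485 -0.28094186343456234
[ 0.5518224  -0.18033158  0.10961644] [-0.11638293  0.208761   -0.15877364] [-0.04902972  0.00702077  0.0086662 ]
[353.80326113 158.17085225]
[353.55811318 161.15734002]
```

View pics/tip.png

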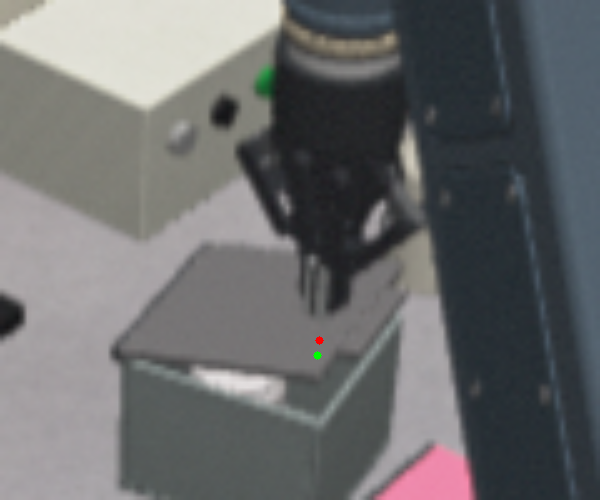

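The fingertip shows at crop (325,310). The reported tip projects to (317,355), so the real tips sit roughly 35–40 mm higher than reported. The lid follows the tip as it goes down, so I'll keep pressing and watch the force.

Call:
{"method": "step_arm", "body": {
  "travel": [
    [0,0,-5],
    [0,0,-5],
    [0,0,-5],
    [0,0,-4],
    [0,0,-3],
    [0,0,-2],
    [0,0,0]
  ],
  "turn": [
    [0,0,0],
    [0,0,0],
    [0,0,0],
    [0,0,0],
    [0,0,0],
    [0,0,0],
    [0,0,0]
  ],
  "fingers": [1,1,1,1,1,1,1]
}}

```text
time_s: 5.1
ee_pos: [0.5518, -0.1804, 0.0855]
ee_rot: [0.718, 0.696, 0.0, -0.0]
force: [-0.1, -0.0, 0.2]
grip_width: 0.0001
grip_force: 0.0
```

```bash
python3 -c "
from h import *
lid(); print(r.read_state()['force'])"
```

```text
lid slope 0.045079712750780626 z at free edge 0.11410339462637115 at hinge 0.10823905896762101 397 u range [0.50018351 0.59877595]
finger low [0.12064456 0.12356973] [ 0.54870144 -0.17182099  0.12520804] u,w 0.502548216768005 -0.2797768268533721
[ 0.23713954 -0.23416451 -0.0147662 ]
```

Call:
{"method": "step_arm", "body": {
  "travel": [
    [0,0,-1],
    [0,0,-1],
    [0,0,-1],
    [0,0,-1],
    [0,0,0],
    [0,0,0]
  ],
  "turn": [
    [0,0,0],
    [0,0,0],
    [0,0,0],
    [0,0,0],
    [0,0,0],
    [0,0,0]
  ],
  "fingers": [1,1,1,1,1,1]
}}

```text
time_s: 5.75
ee_pos: [0.5522, -0.1806, 0.084]
ee_rot: [0.718, 0.696, 0.0, 0.001]
force: [-3.1, 0.1, 12.6]
grip_width: -0.0
grip_force: 6.2
```

```bash
python3 -c "
from h import *
lid(); print(r.read_state()['force'])"
```

```text
lid slope 0.042112152288247086 z at free edge 0.1136817514432237 at hinge 0.10820393308088008 395 u range [0.50756854 0.59902119]
finger low [0.12034203 0.12274322] [ 0.55206085 -0.17173152  0.12338078] u,w 0.5026607103012295 -0.2795999264747023
[-4.34918682  1.46648829 11.64665104]
```

Call:
{"method": "step_arm", "body": {
  "travel": [
    [0,0,-1],
    [0,0,0],
    [0,0,10],
    [0,0,40],
    [0,0,50],
    [0,0,50],
    [0,40,0],
    [0,40,0]
  ],
  "turn": [
    [0,0,0],
    [0,0,0],
    [0,0,0],
    [0,0,0],
    [0,0,0],
    [0,0,0],
    [0,0,0],
    [0,0,0]
  ],
  "fingers": [1,1,1,1,1,1,1,1]
}}

```text
time_s: 6.6
ee_pos: [0.5533, -0.101, 0.2334]
ee_rot: [0.719, 0.695, 0.001, 0.003]
force: [-0.2, 0.6, -0.8]
grip_width: 0.0
grip_force: 0.0
```

```bash
python3 - <<'E'
from h import *
lid()
for n in("top","side"):
    c=read_camera(n); V=cloud(c);u=V[...,:2]@ex; w=V[...,:2]@ey; z=V[...,2]
    print(n,[(round(a,2),round(float(np.median(z[m])),4),int(m.sum())) for a in np.arange(.46,.61,.02) for m in [(abs(u-a)<.01)&(abs(w+.29)<.055)&(z>.09)&(z<.13)]])
s=r.read_state();print(s["ee_pos"],s["qpos"])
m=(abs(V[...,0]-s["ee_pos"][0])<.05)&(abs(V[...,1]-s["ee_pos"][1])<.05)&(z>.14)
print(np.percentile(z[m],[0,1,3]))
cv2.imwrite("pics/s2.png",c["pixels"])
E
```

```text
lid slope 0.0007141338333892285 z at free edge 0.10954437486085233 at hinge 0.10945153744672977 747 u range [0.47204904 0.59876697]
top [(np.float64(0.46), 0.1067, 47), (np.float64(0.48), 0.1073, 104), (np.float64(0.5), 0.1074, 85), (np.float64(0.52), 0.1074, 127), (np.float64(0.54), 0.1075, 85), (np.float64(0.56), 0.108, 19), (np.float64(0.58), nan, 0), (np.float64(0.6), nan, 0)]
side [(np.float64(0.46), 0.1091, 60), (np.float64(0.48), 0.1091, 166), (np.float64(0.5), 0.1096, 165), (np.float64(0.52), 0.1094, 156), (np.float64(0.54), 0.1094, 158), (np.float64(0.56), 0.1095, 156), (np.float64(0.58), 0.1091, 150), (np.float64(0.6), 0.109, 141)]
[ 0.55148676 -0.09824424  0.23124758] [-3.75869843e-01  4.11678488e-01  1.56894748e+00  1.86963293e-04
  1.16107887e+00 -3.47523928e-01]
[0.25685839 0.26804743 0.28188505]
  return _methods._mean(a, axis=axis, dtype=dtype,
  ret = ret.dtype.type(ret / rcount)
```

View pics/s2.png

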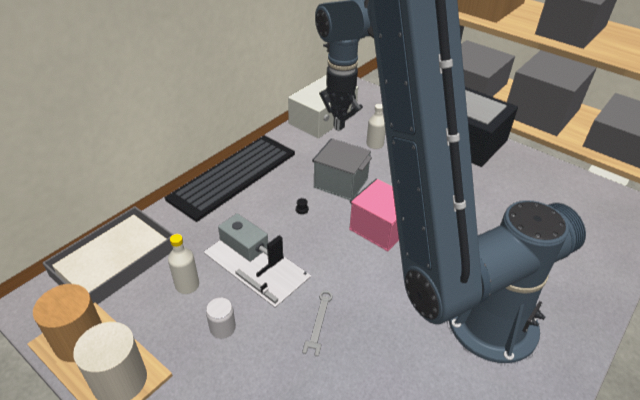

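The lid is shut (slope 0.001 rad). The pump is still at home, with its paddle at (275,252). Now I'll go over the paddle with the fingers half open.

Call:
{"method": "step_arm", "body": {
  "travel": [
    [-6,38,0],
    [-6,38,0],
    [-6,38,0],
    [-6,38,0],
    [-6,38,0],
    [-6,38,0],
    [-6,38,0],
    [-6,40,0],
    [0,0,-40],
    [0,0,-40],
    [0,0,-30],
    [0,0,0]
  ],
  "turn": [
    [0,0,0],
    [0,0,0],
    [0,0,0],
    [0,0,0],
    [0,0,0],
    [0,0,0],
    [0,0,0],
    [0,0,0],
    [0,0,0],
    [0,0,0],
    [0,0,0],
    [0,0,0]
  ],
  "fingers": [0.5,0.5,0.5,0.5,0.5,0.5,0.5,0.5,0.5,0.5,0.5,0.5]
}}

```text
time_s: 7.95
ee_pos: [0.501, 0.2042, 0.1169]
ee_rot: [0.719, 0.695, -0.004, -0.003]
force: [-0.8, -1.6, 0.1]
grip_width: 0.0429
grip_force: 0.0
```

```bash
python3 - <<'E'
from h import *
c=read_camera("side"); s=r.read_state(); print(s["ee_pos"],s["ee_rot"],s["grip_width"])
V=cloud(c); e=s["ee_pos"]; z=V[...,2]
m=(abs(V[...,0]-e[0])<.06)&(abs(V[...,1]-e[1])<.03)&(z>.115)&(z<.2)
print(np.percentile(z[m],[0,1,3]))
k=m&(z<np.percentile(z[m],0)+.02); print(np.percentile(V[k],[2,50,98],axis=0).round(3))
cv2.imwrite("pics/s3.png",cv2.resize(c["pixels"][140:310,180:340],None,fx=3.5,fy=3.5))
E
```

```text
[0.50300139 0.20459615 0.11915703] [ 0.71856804  0.69545254 -0.00206423 -0.00121675] 0.04285826864440475
[0.14445929 0.1459847  0.14864757]
[[0.467 0.195 0.146]
 [0.522 0.21  0.155]
 [0.53  0.218 0.164]]
```

View pics/s3.png

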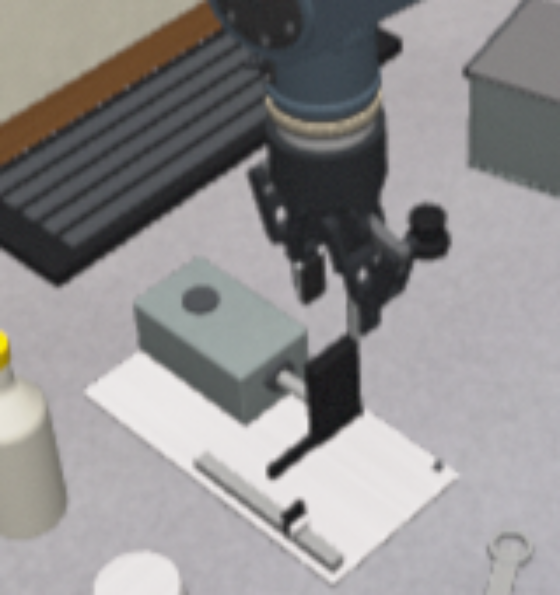

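The half-open jaws at crop (310,290) and (365,320) straddle the paddle's line, with the tips about 27 mm above the reported TCP. Next I'll descend and grip.

Call:
{"method": "step_arm", "body": {
  "travel": [
    [0,3,-30],
    [1,0,-25],
    [0,0,-15],
    [0,0,-11],
    [0,0,0]
  ],
  "turn": [
    [0,0,0],
    [0,0,0],
    [0,0,0],
    [0,0,0],
    [0,0,0]
  ],
  "fingers": [0.5,0.5,0.5,0.5,0.5]
}}

```text
time_s: 8.5
ee_pos: [0.5056, 0.2082, 0.04]
ee_rot: [0.719, 0.696, 0.0, 0.0]
force: [-0.7, -0.9, -0.4]
grip_width: 0.0426
grip_force: 0.0
```

Call:
{"method": "step_arm", "body": {
  "travel": [
    [0,0,0],
    [0,0,0],
    [0,0,0],
    [0,0,0],
    [0,0,0]
  ],
  "turn": [
    [0,0,0],
    [0,0,0],
    [0,0,0],
    [0,0,0],
    [0,0,0]
  ],
  "fingers": [0.7,1,1,1,1]
}}

```text
time_s: 9.0
ee_pos: [0.5061, 0.2087, 0.0413]
ee_rot: [0.718, 0.696, 0.001, 0.001]
force: [0.7, -0.5, 6.5]
grip_width: 0.0133
grip_force: 58.8
```

```bash
cat >> h.py <<'E'
pxv=np.array([np.cos(-.028),np.sin(-.028)]); pyv=np.array([-pxv[1],pxv[0]])
def marks(name):
    c=read_camera(name); s=r.read_state(); V=cloud(c); d=V[...,:2]-[.624,.205]; u=d@pxv; w=d@pyv; z=V[...,2]; dark=c["pixels"].max(-1)<85
    a=dark&(u>-.26)&(u<-.07)&(z>.025)&(z<.05)
    for l,m in(("pointer",a&(w>.03)&(w<.066)),("fin",a&(w>.072)&(w<.1))):
        if m.sum(): print(name,l,m.sum(),"u",np.percentile(u[m],[5,50,95]).round(4),"w",np.percentile(w[m],[5,50,95]).round(4))
    return c,s
E
python3 - <<'E'
from h import *
c,s=marks("side"); marks("top"); print(s["ee_pos"],s["force"],s["grip_width"],s["grip_force"])
cv2.imwrite("pics/s4.png",cv2.resize(c["pixels"][180:310,220:340],None,fx=4.5,fy=4.5,interpolation=cv2.INTER_CUBIC))
E
```

```text
side pointer 42 u [-0.1225 -0.1205 -0.118 ] w [0.0328 0.0475 0.0632]
side fin 24 u [-0.1594 -0.1578 -0.156 ] w [0.0735 0.0805 0.0883]
[0.50605431 0.20865571 0.04126456] [-1.16958375 -0.74544643  6.36355519] 0.013365618007273622 58.80877196788788
```

View pics/s4.png

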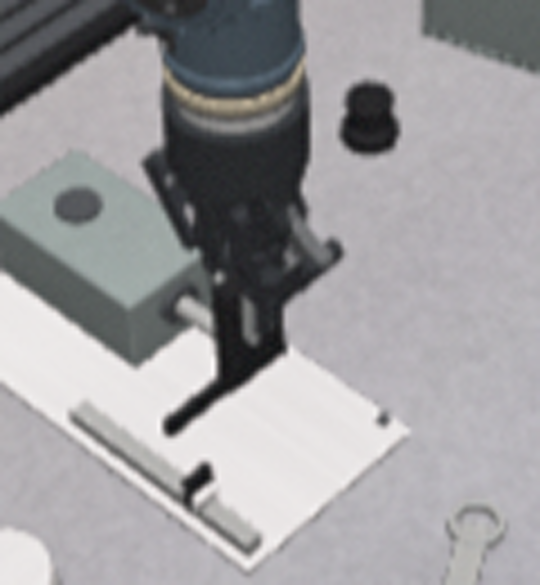

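The paddle is gripped (width 13 mm, 59 N). The pointer tip is at crop (172,428) and the fin at (195,485), about 37 mm of pull apart. I'll pull 34 mm first.

Call:
{"method": "step_arm", "body": {
  "travel": [
    [-6,0.2,0],
    [-6,0.2,0],
    [-6,0.2,0],
    [-6,0.2,0],
    [-6,0.2,0],
    [-4,0,0],
    [0,0,0],
    [0,0,0]
  ],
  "turn": [
    [0,0,0],
    [0,0,0],
    [0,0,0],
    [0,0,0],
    [0,0,0],
    [0,0,0],
    [0,0,0],
    [0,0,0]
  ],
  "fingers": [1,1,1,1,1,1,1,1]
}}

```text
time_s: 9.9
ee_pos: [0.4769, 0.2095, 0.0413]
ee_rot: [0.718, 0.696, 0.004, 0.004]
force: [9.2, -2.7, 1.7]
grip_width: 0.0131
grip_force: 58.7
```

```bash
python3 - <<'E'
from h import *
marks("side"); marks("side"); c,s=marks("top"); print(s["ee_pos"],s["force"],s["grip_width"],s["grip_force"]); lid()
E
```

```text
side pointer 42 u [-0.1509 -0.1497 -0.148 ] w [0.0328 0.0505 0.0642]
side fin 25 u [-0.1599 -0.1576 -0.1558] w [0.0733 0.0789 0.0879]
side pointer 43 u [-0.1518 -0.1495 -0.1475] w [0.0323 0.0493 0.0645]
side fin 23 u [-0.1598 -0.1581 -0.1556] w [0.0734 0.0813 0.0873]
[0.47701386 0.20954784 0.04133046] [ 9.58139891 -2.69621412  0.02114748] 0.013159010567734131 58.7341171503067
lid slope -0.0057152059712067506 z at free edge 0.10909341114153012 at hinge 0.10983639600731963 509 u range [0.47545004 0.59144933]
```

Another 8 mm or so remains, so I'll command 9 mm to allow for some give.

Call:
{"method": "step_arm", "body": {
  "travel": [
    [-4,0,0],
    [-3,0,0],
    [-2,0,0],
    [0,0,0],
    [0,0,0],
    [0,0,0],
    [0,0,0]
  ],
  "turn": [
    [0,0,0],
    [0,0,0],
    [0,0,0],
    [0,0,0],
    [0,0,0],
    [0,0,0],
    [0,0,0]
  ],
  "fingers": [1,1,1,1,1,1,1]
}}

```text
time_s: 10.8
ee_pos: [0.4687, 0.2098, 0.0414]
ee_rot: [0.718, 0.696, 0.005, 0.004]
force: [10.2, -1.9, 1.0]
grip_width: 0.0132
grip_force: 58.9
```

```bash
python3 - <<'E'
from h import *
marks("side"); c,s=marks("side"); print(s["ee_pos"],s["force"],s["grip_width"],s["grip_force"]); lid()
cv2.imwrite("pics/s5.png",cv2.resize(c["pixels"][180:310,220:340],None,fx=4.5,fy=4.5,interpolation=cv2.INTER_CUBIC))
E
```

```text
side pointer 45 u [-0.1597 -0.1579 -0.1552] w [0.0307 0.048  0.0645]
side fin 23 u [-0.1598 -0.1573 -0.1549] w [0.0732 0.0813 0.0881]
side pointer 45 u [-0.1597 -0.1585 -0.1544] w [0.0325 0.0497 0.0651]
side fin 24 u [-0.16   -0.1581 -0.1547] w [0.0729 0.08   0.0879]
[0.46874703 0.20976528 0.041348  ] [ 9.96552746 -2.8301738   1.36852576] 0.013376196077717102 58.91768038272858
lid slope 0.003065245465293842 z at free edge 0.10962445064190839 at hinge 0.10922596748340606 457 u range [0.47426886 0.58184156]
```

View pics/s5.png

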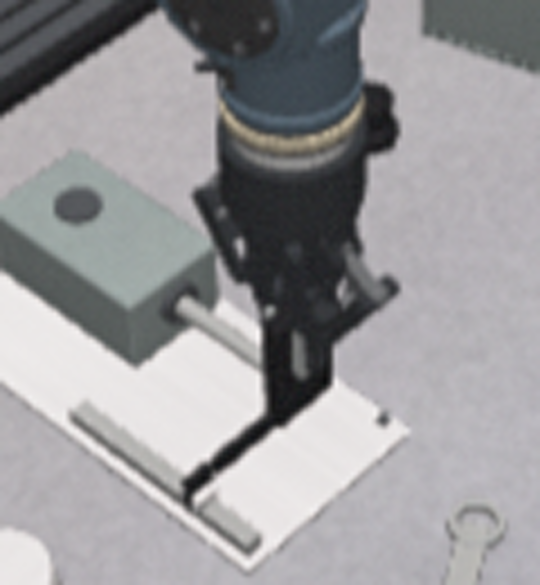

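The pointer bar now runs straight into the fin at crop (195,480), aligned within about 1 mm, and the grip is holding. I'll hand in.

```bash
python3 -c "
from bench import r
print(r.close_job())"
```

```text
the job is handed in; nothing more can be done
None
```

I shut the lid fully, then pulled the paddle until its pointer was within about 1 mm of the fin, and handed the job in with the gripper still holding it there; no verdict was returned.

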